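Push the freezer block off the springy fridge shelf into its tub

TASK

The green freezer block on the fridge shelf belongs in the blue tub below the shelf's open edge. It lies too close to the upstand to get a finger behind it, so press on top of it with the fingertips, only as hard as it takes, and draw it out along the shelf, which gives under your hand; then push it over the open edge so that it drops into the tub, which may stand off to one side. Do not lift the block or bear down on it, and leave the tub and the other things standing where they are.

Things in the scene. Friction and masses are not known exactly. Their poses are not given: they have to be found in the camera images.
- rack: Fridge shelf, white frame fixed to the counter; origin under its centre at counter height. White upstand, inner face at y = +112 mm, 52 above the plate. Pale plate 368 mm (x), 8 thick, top 100 mm above the counter, reaches from the upstand to an open lipless edge at y = -120. Held at the upstand only, it tilts springily when pressed: barely close in, some mm near the open edge.
- block: Green hard-shell freezer block, white panel on top: flat plate 100 x 100 x 20 mm, 0.15-0.31 kg; origin: centre of its underside. Starts 3 to 8 mm from the upstand, about 20 mm from things at its sides; too wide to grip. Pressed by fingertips from above with about 10 to 20 N it follows them over the plate; pressed too lightly it slips. More than 32 N from the fingers cracks it.
- tub: Blue open tub, loose on the counter, 0.6 kg, 190 mm (x) by 180 (y) by 75 high, walls 4 mm; origin under its centre. It stands below the shelf's open edge, tucked 10 to 20 mm under it, parallel to the rack, and shifted up to 45 mm along the edge either way from the rack's middle.
- snackbox: Pink snack box 64 x 76 x 50 mm with a grey cover, standing on the plate to one side of the block (side varies); origin under its centre. Leave it alone.
- jar: Small amber glass jar with a steel cap, 60 mm across, 54 mm high, standing on the plate on the block's other side; origin under its centre. Leave it alone.
- tin: Low red tin with a steel top, 56 mm across, 40 mm high, standing on the plate near the open edge, at the +x end; origin under its centre. Leave it alone.
Things that resemble listed ones, but are neither listed nor needed, are in the scene too. What is meant by the block is not black or yellow, and is the smaller of those in its own colour.

How it is judged (in metres and radians):
On the way:
1. the block has been drawn out about 45 mm from the upstand, still lying flat on the plate (y of block in the frame of rack between -0.13 and 0.014 m and z of block in the frame of rack above 0.075 m and angle between block's own z axis and vertical below 0.25 rad), for 0.1 s.
At the end, for the whole second after the job is handed in: The block is at rest in the blue tub: its centre within the tub's walls (85 mm either way of the tub's centre) and less than 65 mm above the tub's underside; the tub upright and within 30 mm of where it stood (x of block in the frame of tub between -0.085 and 0.085 m and y of block in the frame of tub between -0.085 and 0.085 m and z of block in the frame of tub below 0.065 m and linear speed of block below 0.02 m/s and angle between tub's own z axis and vertical below 0.1 rad and distance of tub from where it was at the start of the episode below 0.03 m); the robot touches nothing.
It fails at once if the fingers bear on the block with more than 32 N (contact force between the fingers and block above 32 N).
It fails at once if the block is lifted more than 30 mm off the shelf (z of block in the frame of rack above 0.13 m).
It fails at once if the tub is shoved more than 30 mm (distance of tub from where it was at the start of the episode above 0.03 m).
It fails at once if the snack box, jar or tin is moved more than 20 mm or tipped (distance of any of snackbox, jar, tin from where it was at the start of the episode above 0.02 m or angle between any of snackbox, jar, tin's own z axis and vertical above 0.35 rad).
It also fails if it takes over 53 s, if anything falls off the work surface, if the arm or the gripper's body presses on something with over 40 N, if the wrist force passes 120 N, or if a joint passes its speed limit or range.

ROBOT

A 7-joint arm with a two-finger parallel gripper is mounted at the origin on the work surface. World frame = base frame: x ahead of the robot, y to its left, z up, the work surface at z = 0. Lengths are in mm, angles in rad, forces in N, time in s.
With the tool pointing down it reaches from about 400 to 875 mm from the base axis. Payload 4.4 kg.
Tool frame: the origin (TCP) lies on the mounting face of the last link; the fingertips stand 173 mm ahead of it and the grasp point (between the pads) lies 155 mm ahead of it; z points along the fingers, y is the line along which they close (so a half turn about z gives the same grasp; the last joint's range is limited). The gripper opens to 85 mm and grips with 20 to 120 N. Pads are 22 mm wide; open, the fingers measure 114 mm over their backs; the gripper's body (76 mm by 85 mm) begins 54 mm behind the grasp point. The pads swing forward as they close: fully open they stand 13 mm farther back than shut.
Start: joints at [-1.322, 0.628, 0.038, 1.517, -0.027, 0.996, -0.02], TCP at [201.239, 618.076, 404.713] pointing down, gripper open.
Joint ranges: [-3.06, 3.06], [-0.37, 2.12], [-1.25, 1.32], [0.18, 2.47], [-1.1, 4.24], [0.23, 1.98], [-2.94, 2.94]. Speed limits (rad/s): [2.57, 2.57, 3.14, 3.14, 3.14, 3.14, 3.14].

INTERFACE

Orientations are given as [roll, pitch, yaw] about the fixed x, y, z axes, in that order (R = Rz(yaw) Ry(pitch) Rx(roll)).
In Python, from cell import * gives the robot as it stands. The module is installed in compiled form; this text tells all that it offers.
- The arm moves only by the tool jog_arm, never from a script. Its argument "steps" is a list of rows, each a list of 7 numbers: the opening, from -1 (shut) to 1 (fully open), so that 0 is half open, then the shift along the tool's x, y, z as a fraction of full scale, then the turn, a rotation vector about the tool's x, y, z as a fraction of full scale. A call has 1 to 10 rows; each row shifts and turns the commanded pose from where the row before left it, along the tool's axes as they then stand; what a row does not reach is not made up. Full scale, the value 1, is 500 mm for a shift and 2 rad for a turn. A row lasts 1/8 s, in which the tool goes at most 62.5 mm and 10.7 degrees, less where a joint would pass 70% of its speed; a pose out of reach is approached as far as the arm can. A call with a number of a shift or a turn outside -1 to 1 is refused whole. A call with a gripper value outside its range is refused whole. The fingers move at their own pace and stop on an object; the grip force is fixed at half the most. Time passes only in rows, so rows that do not move let the fingers close. It gives the time, the measured TCP pose, the force, the opening and the grip force at its end, in the units of the state.
- read_state(): the state, without advancing time (a new reading comes with each control period).
- get_image(name): name is "scene" or "top" or "wrist"; returns a dict with "pixels" (480x640x3 uint8, red, green, blue), "depth" (480x640 float32, mm along the optical axis (not along the pixel's ray), 0 where there is no reading), "vertical_fov" (degrees; the focal length in pixels is half the picture's height over the tangent of half this angle, whatever the lens; pixels are square), "cx", "cy" (the principal point, pixels), "R" (3x3) and "t" (3): a world point X has camera coordinates R X + t. Camera axes: x right, y down, z forward; pixel columns grow to the right and rows downward; lengths in mm; the calibration is good to about 2 mm. A picture is of the moment at which its call begins.
- finish_job(): hands the job in; it is judged then, once.
The state is a dict: "clock": time; "qpos": joint angles; "qd": joint speeds; "tau": joint torques, N m; "eef_pos": TCP position; "tool_rot": TCP orientation; "force": force on the tool from outside, world axes, zero at the start; "torque": the same for the moment, N m; "width": finger opening in mm; "gripper_force": force on a finger pad.
Only numpy, scipy, OpenCV 4.12 (cv2) and the standard library are available. Lean on these libraries where they do the work, as an engineer would, in place of code of your own. Each camera call takes 0.05 s, during which the arm holds its last target. There are 200 camera calls.

## Working session

There is one attempt and no reset: what is moved stays moved. The work goes in short steps, Python scripts to look and compute and a tool call to move; the robot and the scene stay as the last step left them, time stands still between calls to the robot, and variables do not carry over. Pictures are saved under pics/ and viewed, at most 10 in all, crops included, and the job is handed in when it is done.

Besides the shell and the picture viewer there is one more tool, called after ">>>" in YAML: its name, and indented under it one key for each argument. jog_arm: Moves the arm, as the interface text tells. Shift numbers are shares of 500 mm and turn numbers shares of 2 rad, none past 1 either way. Its arguments: {"type":"object","properties":{"steps":{"type":"array"}},"required":["steps"]}

```bash
mkdir -p pics; cat > h.py <<'E'
from cell import *
import numpy as np, cv2
def snap(n,f):
    im=get_image(n); cv2.imwrite('pics/'+f+'.png',cv2.cvtColor(im['pixels'],cv2.COLOR_RGB2BGR)); np.savez('pics/'+f+'.npz',**im); return im
def pt(im,u,v,d=None):
    f=240/np.tan(np.radians(float(im['vertical_fov']))/2)
    if d is None: d=float(np.median(im['depth'][v-1:v+2,u-1:u+2]))
    c=np.array([(u-im['cx'])/f*d,(v-im['cy'])/f*d,d]); return (np.array(im['R']).T@(c-im['t'])).round(1)
E
python3 - <<'E'
from h import *
s=read_state();print(s)
for n in('scene','top'):snap(n,n)
E
```

```text
{'clock': 0.0, 'qpos': array([-1.32178474,  0.62935227,  0.03839693,  1.5183573 , -0.02698881,
        0.99630316, -0.01996269]), 'qd': array([-7.42963348e-04, -4.85375999e-07,  4.70642356e-04,  3.86615027e-03,
        8.61743448e-04,  7.34287320e-04,  1.26238035e-04]), 'tau': array([-3.39981152e-04, -5.63403690e+01,  1.22626372e+00, -1.93441719e+01,
        1.10718445e-02,  1.05123664e-02,  1.15182053e-05]), 'eef_pos': array([201.1227302 , 617.79433574, 403.78739832]), 'tool_rot': array([-3.13968920e+00,  8.14294068e-06,  2.82686114e+00]), 'force': array([ 0.09262189,  0.22710262, -0.08789336]), 'torque': array([ 0.00750081, -0.00054897, -0.02229436]), 'gripper_force': 0.0, 'width': 85.23440922555662}
```

View pics/top.png

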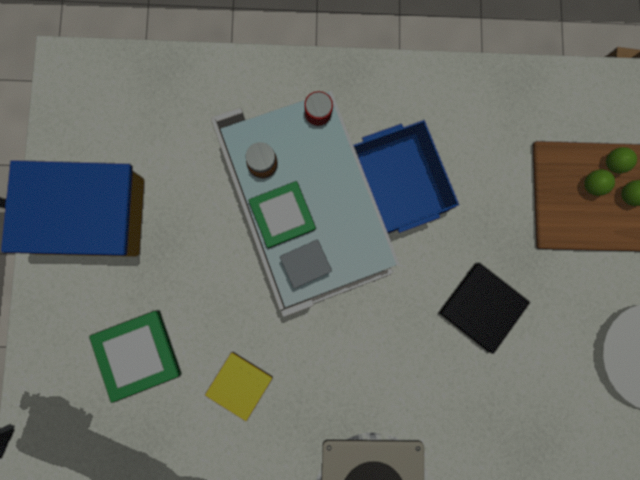

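View pics/scene.png

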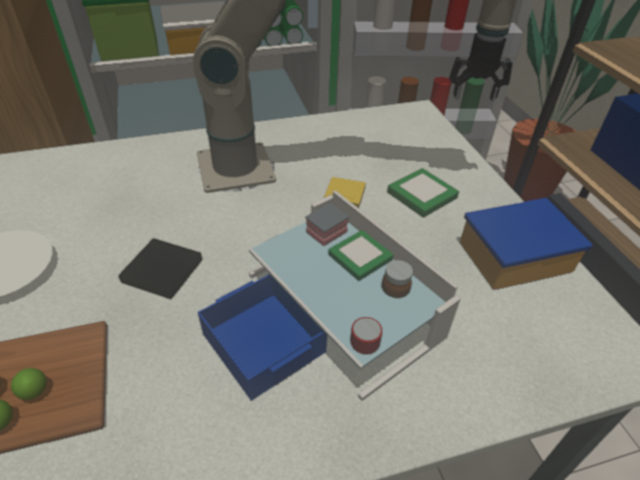

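The top view shows the block at (282,214), with the jar at (262,160), the snack box at (305,263) and the tin at (319,107). The tub is around (405,178), and the upstand runs from (225,125) to (285,308). Next I'll measure these.

```bash
python3 - <<'E'
from h import *
im=dict(np.load('pics/top.npz'))
hsv=cv2.cvtColor(im['pixels'],cv2.COLOR_RGB2HSV)
f=240/np.tan(np.radians(float(im['vertical_fov']))/2)
v,u=np.mgrid[0:480,0:640]; d=im['depth']
P=np.stack([(u-im['cx'])/f*d,(v-im['cy'])/f*d,d],-1)-im['t']
P=P@np.array(im['R'])
def fit(name,m,z0,z1,roi):
    m=m&(P[...,2]>z0)&(P[...,2]<z1); r=np.zeros_like(m); r[roi[1]:roi[3],roi[0]:roi[2]]=1; m&=r
    q=P[m]; R=cv2.minAreaRect(q[:,:2].astype(np.float32))
    print(name,m.sum(),'rect',np.round(R[0],1),np.round(R[1],1),round(R[2],1),'z',np.median(q[:,2]).round(1)); print(np.round(cv2.boxPoints(R)).tolist())
H,S=hsv[...,0],hsv[...,1]
fit('block',(H>45)&(H<80)&(S>120),105,130,(235,170,325,255))
a=np.ones_like(H,bool)
fit('plate',a,93,106,(210,90,400,320))
fit('upstand',a,142,162,(200,90,300,325))
fit('snack',a,140,165,(275,235,335,295))
fit('jar',a,146,165,(240,135,285,185))
fit('tin',a,133,150,(295,85,340,130))
fit('tubrim',(H>100)&(H<125)&(S>120),66,82,(340,110,470,240))
fit('tubfloor',(H>100)&(H<125)&(S>120),0,12,(340,110,470,240))
E
```

```text
block 1205 rect [542.8 191.8] [97.3 96.3] 23.4 z 120.2
[[479.0, 217.0], [517.0, 128.0], [607.0, 167.0], [568.0, 255.0]]
plate 16541 rect [585.2 142.8] [375.5 232.9] 21.7 z 100.2
[[368.0, 182.0], [454.0, -35.0], [803.0, 104.0], [717.0, 320.0]]
upstand 2175 rect [555.1 217.6] [369.5  87.2] 21.7 z 152.2
[[367.0, 190.0], [400.0, 109.0], [743.0, 245.0], [711.0, 326.0]]
snack 1542 rect [442.6 160.5] [ 63.9 108.9] 25.5 z 150.4
[[390.0, 196.0], [437.0, 98.0], [495.0, 125.0], [448.0, 223.0]]
jar 663 rect [642.9 232.6] [52.1 50.9] 2.0 z 154.1
[[616.0, 257.0], [618.0, 206.0], [670.0, 208.0], [668.0, 259.0]]
tin 673 rect [749.7 128.8] [54.3 52.9] 1.4 z 140.3
[[722.0, 155.0], [723.0, 102.0], [777.0, 103.0], [776.0, 156.0]]
tubrim 884 rect [637.7 -53.7] [207.4 155.5] 21.0 z 72.6
[[513.0, -18.0], [569.0, -163.0], [762.0, -89.0], [707.0, 56.0]]
tubfloor 5102 rect [639.8 -59.5] [186.9 138.4] 21.6 z 4.4
[[527.0, -30.0], [578.0, -158.0], [752.0, -89.0], [701.0, 39.0]]
```

The block is at about (-21, 57) in the rack frame and the tub centre is at about (-24, -195), so a straight pull will do. The rack's yaw is 21.7°. First I'll turn the tool so that tool x is rack +y and tool y is rack +x, then travel over.

>>> jog_arm:
  steps:
    - [0,0,0,0,0,0,0.0878]
    - [0,0,0,0,0,0,0.0878]
    - [0,0,0,0,0,0,0.0878]
    - [0,0,0,0,0,0,0.0878]
    - [0,0,0,0,0,0,0.0878]

```text
clock: 0.72
eef_pos: [201.1, 617.9, 404.2]
tool_rot: [-3.141, 0.001, 1.943]
force: [-0.2, 0.6, -0.4]
width: 42.7
gripper_force: 0.0
```

>>> jog_arm:
  steps:
    - [0,-0.104,0.032,0,0,0,0]
    - [0,-0.104,0.032,0,0,0,0]
    - [0,-0.104,0.032,0,0,0,0]
    - [0,-0.104,0.032,0,0,0,0]
    - [0,-0.104,0.032,0,0,0,0]
    - [0,-0.104,0.032,0,0,0,0]
    - [0,-0.104,0.032,0,0,0,0]
    - [0,-0.104,0.032,0,0,0,0]
    - [0,-0.104,0.032,0,0,0,0]
    - [0,-0.104,0.032,0,0,0,0]

```text
clock: 1.98
eef_pos: [542.6, 192.4, 404.4]
tool_rot: [-3.141, -0.0, 1.949]
force: [1.2, 0.5, 0.6]
width: 42.7
gripper_force: 0.0
```

>>> jog_arm:
  steps:
    - [0,0,0,0,0,0,0]
    - [0,0,0,0,0,0,0]

```text
clock: 2.22
eef_pos: [541.5, 194.1, 404.2]
tool_rot: [-3.14, -0.001, 1.949]
force: [-0.8, 0.6, -0.2]
width: 42.8
gripper_force: 0.0
```

>>> jog_arm:
  steps:
    - [0,0,0,0.07,0,0,0]
    - [0,0,0,0.07,0,0,0]
    - [0,0,0,0.06,0,0,0]
    - [0,0,0,0,0,0,0]
    - [0,0,0,0,0,0,0]

```text
clock: 2.85
eef_pos: [541.8, 194.9, 305.6]
tool_rot: [3.14, -0.0, 1.95]
force: [0.4, 0.7, -0.4]
width: 42.3
gripper_force: 0.0
```

```bash
python3 - <<'E'
from h import *
snap('wrist','w1'); a=[read_state()['force']]
print(a)
E
```

```text
[array([-0.57745039,  0.0836586 ,  0.04338692])]
```

View pics/w1.png

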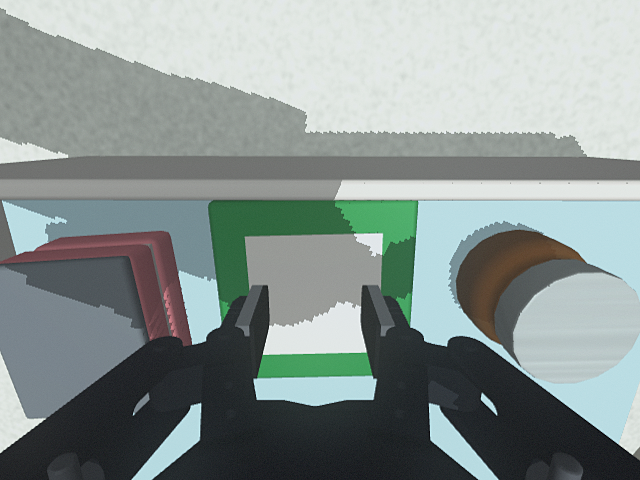

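The fingertips are over the block's white panel (tips at about (255,310) and (375,310)), with the snack box and jar clear on either side. I'll lower slowly.

>>> jog_arm:
  steps:
    - [0,0,0,0.008,0,0,0]
    - [0,0,0,0.008,0,0,0]
    - [0,0,0,0.004,0,0,0]
    - [0,0,0,0,0,0,0]

```text
clock: 3.4
eef_pos: [541.8, 193.8, 294.5]
tool_rot: [-3.141, -0.0, 1.949]
force: [-1.0, -0.5, 0.2]
width: 42.8
gripper_force: 0.0
```

>>> jog_arm:
  steps:
    - [0,0,0,0.002,0,0,0]
    - [0,0,0,0.002,0,0,0]
    - [0,0,0,0,0,0,0]

```text
clock: 3.78
eef_pos: [541.8, 193.8, 292.6]
tool_rot: [-3.141, -0.0, 1.949]
force: [-0.9, -0.6, 0.7]
width: 43.2
gripper_force: 0.0
```

>>> jog_arm:
  steps:
    - [0,0,0,0.002,0,0,0]
    - [0,0,0,0,0,0,0]

```text
clock: 4.03
eef_pos: [541.8, 193.9, 291.7]
tool_rot: [-3.142, -0.0, 1.949]
force: [0.4, 0.2, -0.4]
width: 42.9
gripper_force: 0.0
```

>>> jog_arm:
  steps:
    - [0,0,0,0.002,0,0,0]
    - [0,0,0,0,0,0,0]

```text
clock: 4.28
eef_pos: [541.9, 193.7, 291.3]
tool_rot: [3.141, -0.0, 1.949]
force: [-1.1, 0.1, 4.8]
width: 42.6
gripper_force: 2.7
```

>>> jog_arm:
  steps:
    - [0,0,0,0.001,0,0,0]
    - [0,0,0,0,0,0,0]

```text
clock: 4.53
eef_pos: [541.9, 193.7, 291.2]
tool_rot: [3.141, -0.0, 1.949]
force: [-1.9, -1.3, 8.3]
width: 42.4
gripper_force: 4.0
```

>>> jog_arm:
  steps:
    - [0,0,0,0.001,0,0,0]
    - [0,0,0,0,0,0,0]

```text
clock: 4.78
eef_pos: [541.9, 193.6, 291.0]
tool_rot: [3.141, -0.0, 1.949]
force: [-2.0, -1.3, 9.5]
width: 42.8
gripper_force: 5.3
```

>>> jog_arm:
  steps:
    - [0,0,0,0.002,0,0,0]
    - [0,0,0,0,0,0,0]

```text
clock: 5.03
eef_pos: [541.9, 193.5, 290.7]
tool_rot: [3.141, -0.0, 1.949]
force: [-3.1, -1.2, 16.8]
width: 42.7
gripper_force: 8.0
```

>>> jog_arm:
  steps:
    - [0,-0.004,0,0,0,0,0]
    - [0,-0.004,0,0,0,0,0]
    - [0,-0.004,0,0,0,0,0]

```text
clock: 5.4
eef_pos: [543.5, 190.9, 290.6]
tool_rot: [3.14, -0.005, 1.951]
force: [-3.9, 5.1, 13.4]
width: 42.6
gripper_force: 6.9
```

>>> jog_arm:
  steps:
    - [0,-0.004,0,0.0005,0,0,0]
    - [0,-0.004,0,0.0005,0,0,0]
    - [0,-0.004,0,0.0005,0,0,0]
    - [0,-0.004,0,0,0,0,0]

```text
clock: 5.9
eef_pos: [547.0, 184.1, 290.2]
tool_rot: [3.138, -0.005, 1.951]
force: [-3.4, 7.1, 14.5]
width: 42.7
gripper_force: 7.4
```

>>> jog_arm:
  steps:
    - [0,-0.004,0,0,0,0,0]
    - [0,-0.004,0,0,0,0,0]

```text
clock: 6.15
eef_pos: [548.6, 180.2, 290.1]
tool_rot: [3.138, -0.005, 1.951]
force: [-3.1, 6.8, 14.7]
width: 42.5
gripper_force: 7.0
```

```bash
python3 - <<'E'
from h import *
snap('wrist','w2')
s=read_state(); print(s['eef_pos'],s['force'],s['tool_rot'])
E
```

```text
[548.80116122 179.79927016 290.1298579 ] [-2.87789309  5.83971683 13.62636668] [ 3.1374426  -0.0042141   1.95011212]
```

View pics/w2.png

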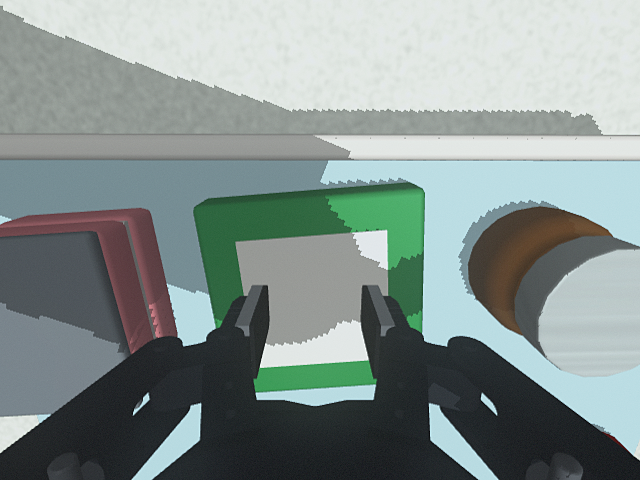

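The block follows the fingers and has yawed about 4° CCW. I'll keep drawing and turn slightly to correct that.

>>> jog_arm:
  steps:
    - [0,-0.006,0,0.0004,0,0,0.006]
    - [0,-0.006,0,0.0004,0,0,0.006]
    - [0,-0.006,0,0.0004,0,0,0.006]
    - [0,-0.006,0,0.0004,0,0,0.006]
    - [0,-0.006,0,0.0004,0,0,0.006]

```text
clock: 6.82
eef_pos: [554.1, 166.2, 289.3]
tool_rot: [3.137, -0.005, 1.89]
force: [-2.4, 6.4, 15.6]
width: 42.7
gripper_force: 7.7
```

>>> jog_arm:
  steps:
    - [0,-0.006,0,0.0008,0,0,0]
    - [0,-0.006,0,0.0008,0,0,0]
    - [0,-0.006,0,0.0008,0,0,0]
    - [0,-0.006,0,0.0004,0,0,0]

```text
clock: 7.32
eef_pos: [558.1, 155.2, 288.3]
tool_rot: [3.136, -0.005, 1.891]
force: [-3.3, 8.1, 17.4]
width: 42.0
gripper_force: 8.7
```

>>> jog_arm:
  steps:
    - [0,-0.006,0,0.0004,0,0,0]
    - [0,-0.006,0,0.0006,0,0,0]
    - [0,-0.006,0,0.0006,0,0,0]
    - [0,-0.006,0,0.0006,0,0,0]

```text
clock: 7.82
eef_pos: [562.0, 143.9, 287.3]
tool_rot: [3.136, -0.005, 1.891]
force: [-2.9, 7.8, 17.2]
width: 42.8
gripper_force: 9.0
```

>>> jog_arm:
  steps:
    - [0,-0.006,0,0.0006,0,0,0]
    - [0,-0.006,0,0.0006,0,0,0]
    - [0,-0.006,0,0.0006,0,0,0]
    - [0,-0.006,0,0.0006,0,0,0]

```text
clock: 8.32
eef_pos: [565.9, 132.5, 286.2]
tool_rot: [3.135, -0.005, 1.891]
force: [-2.1, 5.9, 18.7]
width: 42.8
gripper_force: 9.1
```

```bash
python3 - <<'E'
from h import *
snap('wrist','w3')
s=read_state(); print(s['eef_pos'],s['force'],s['tool_rot'])
E
```

```text
[566.06571563 131.96363137 286.18088695] [-2.17960792  6.95277996 18.62814809] [ 3.13522025 -0.00467787  1.89009012]
```

View pics/w3.png

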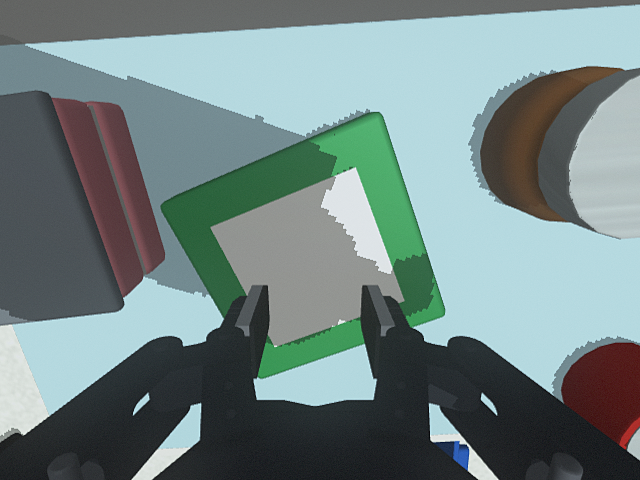

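The block has rotated roughly 20° CCW: its rear-right corner is at (380,112) and its left corner at (163,207). I'll lift the fingers off and measure it.

>>> jog_arm:
  steps:
    - [0,0,0,-0.01,0,0,0]
    - [0,0,0,-0.04,0,0,0]
    - [0,0,0,-0.08,0,0,0]
    - [0,0.08,0,-0.04,0,0,0]
    - [0,0.08,0,0,0,0,0]
    - [0,0,0,0,0,0,0]

```text
clock: 9.12
eef_pos: [538.5, 209.0, 368.3]
tool_rot: [3.142, -0.003, 1.895]
force: [-0.2, 0.1, 0.0]
width: 42.4
gripper_force: 0.0
```

```bash
cat >> h.py <<'E'
c,s=np.cos(np.radians(21.7)),np.sin(np.radians(21.7)); O=np.array([583.7,146.5])
def cloud(im):
    f=240/np.tan(np.radians(float(im['vertical_fov']))/2)
    v,u=np.mgrid[0:480,0:640]; d=im['depth']
    P=np.stack([(u-im['cx'])/f*d,(v-im['cy'])/f*d,d],-1)-im['t']
    P=P@np.array(im['R']); P[...,:2]=(P[...,:2]-O)@np.array([[c,-s],[s,c]]); return P   # rack frame
def block(im):
    hsv=cv2.cvtColor(im['pixels'],cv2.COLOR_RGB2HSV); P=cloud(im)
    m=(hsv[...,0]>45)&(hsv[...,0]<80)&(hsv[...,1]>110)&(P[...,2]>0)&(abs(P[...,0])<180)&(P[...,1]<112)&(P[...,1]>-300)
    m&=im['depth']>0
    m=cv2.morphologyEx(m.astype(np.uint8),cv2.MORPH_OPEN,np.ones((3,3)))>0
    q=P[m]; 
    if q[:,2].max()>105: q=q[q[:,2]>np.median(q[:,2])-6]
    R=cv2.minAreaRect(q[:,:2].astype(np.float32)); print('block rack',len(q),np.round(R[0],1),np.round(R[1],1),round(R[2],1),'z',np.median(q[:,2]).round(1)); print(np.round(cv2.boxPoints(R)).tolist())
E
python3 - <<'E'
from h import *
e=read_state()['eef_pos'];print(e,(e[:2]-O)@np.array([[c,-s],[s,c]]))
for n in ('wrist','top'):block(snap(n,n+'4'))
E
```

```text
[538.46846799 208.99470865 368.25669965] [-18.91887378  74.79008164]
block rack 5422 [-25.3  26.4] [ 98.3 125.8] 18.9 z 119.3
[[-92.0, 70.0], [-51.0, -49.0], [42.0, -17.0], [1.0, 102.0]]
block rack 579 [-19.6 -17.3] [ 59.2 110.9] 82.7 z 119.7
[[-78.0, -40.0], [32.0, -54.0], [39.0, 5.0], [-71.0, 19.0]]
```

View pics/wrist4.png

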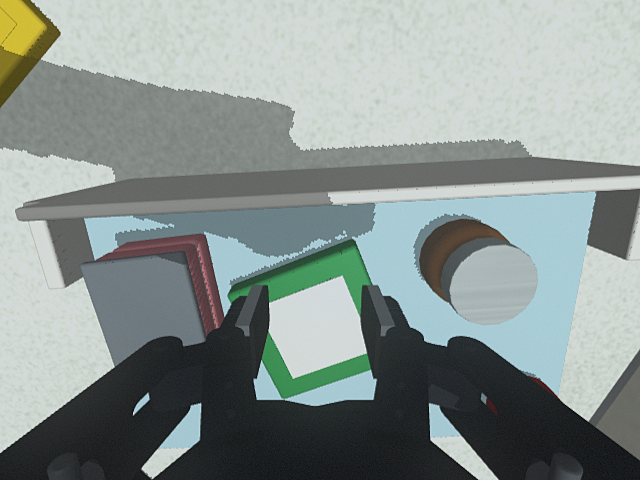

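```bash
python3 - <<'E'
from h import *
im=dict(np.load('pics/wrist4.npz'));P=cloud(im);hsv=cv2.cvtColor(im['pixels'],cv2.COLOR_RGB2HSV)
# read corners in the crop: print rack coordinates
for n,(u,v) in dict(rearR=(353,246),rearL=(234,296),frontL=(286,393),frontR=(382,362),rearmid=(295,273),snackTR=(203,238),snackbr=(218,330),jarcap=(490,285),upst=(280,212)).items(): print(n,P[v,u].round(0))
m=(hsv[...,0]>45)&(hsv[...,0]<80)&(hsv[...,1]>110)&(abs(P[...,2]-119)<4)
n,l,st,_=cv2.connectedComponentsWithStats(m.astype(np.uint8)); k=1+st[1:,4].argmax(); q=P[l==k]
print(st[k],q[:,:2].min(0),q[:,:2].max(0)); 
for a in(0,1):print(q[q[:,a].argmin()].round(0),q[q[:,a].argmax()].round(0))
R=np.array(im['R']);print('cam pos',(-R.T@im['t']).round(0))
E
```

```text
rearR [  7.  76. 118.]
rearL [-78.  43. 119.]
frontL [-48. -43. 119.]
frontR [ -0.  90. 261.]
rearmid [-33.  58. 120.]
snackTR [-98.  84. 108.]
snackbr [-49.  90. 241.]
jarcap [ 84.  59. 154.]
upst [-43.  98.  99.]
[ 228  245  144   71 3195] [-82.8221804   23.28479706] [19.89771682 75.59696846]
[-83.  44. 117.] [ 20.  46. 116.]
[ 11.  23. 120.] [  7.  76. 118.]
cam pos [515. 279. 337.]
```

>>> jog_arm:
  steps:
    - [0,0,0,0,0,0,-0.0645]
    - [0,0,0,0,0,0,-0.0645]
    - [0,0,0,0,0,0,-0.0645]
    - [0,0.02,-0.031,0,0,0,0]
    - [0,0,0,0.06,0,0,0]
    - [0,0,0,0.04,0,0,0]
    - [0,0,0,0,0,0,0]
    - [0,0,0,0,0,0,0]

```text
clock: 10.22
eef_pos: [522.3, 201.6, 318.8]
tool_rot: [3.141, 0.001, 2.274]
force: [-0.2, -0.6, -0.1]
width: 42.7
gripper_force: 0.0
```

```bash
python3 - <<'E'
from h import *
e=read_state();print(e['eef_pos'],(e['eef_pos'][:2]-O)@np.array([[c,-s],[s,c]]),e['tool_rot'],e['force'])
snap('wrist','w5')
E
```

```text
[522.30491549 201.60890124 318.79201134] [-36.66783523  73.90410853] [3.14095855e+00 7.23034101e-04 2.27428531e+00] [-0.19275327 -0.56581852 -0.14452753]
```

View pics/w5.png

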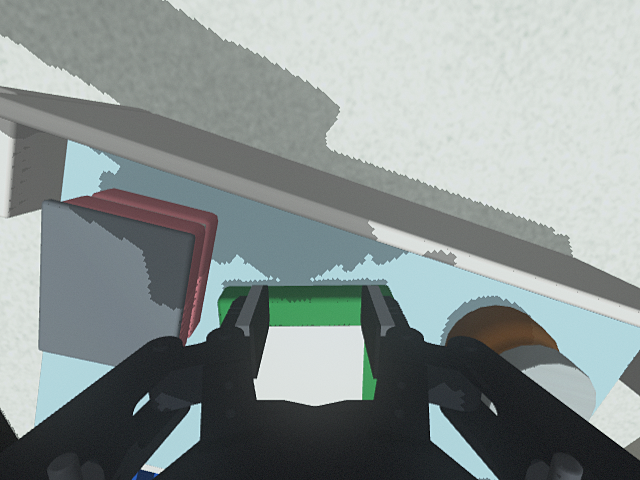

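```bash
python3 - <<'E'
from h import *
P=cloud(dict(np.load('pics/w5.npz')))
for u,v in((165,345),(180,345),(210,340),(215,350),(230,310),(255,295),(235,380),(375,292),(170,385),(140,360)): print(u,v,P[v,u].round(0))
E
```

```text
165 345 [-84.  71. 198.]
180 345 [-80.  72. 197.]
210 340 [-72.  74. 194.]
215 350 [-69.  75. 200.]
230 310 [-71.  69. 165.]
255 295 [-63.  75. 160.]
235 380 [-60.  83. 219.]
375 292 [-16.  92. 158.]
170 385 [-79.  61. 203.]
140 360 [-88.  68. 204.]
```

The fingers are square to the block's rear edge (at row 285), and the knuckle will clear the snack box. I'll back off 6 mm and lower behind the block.

>>> jog_arm:
  steps:
    - [0,0.013,0,0,0,0,0]
    - [0,0,0,0,0,0,0]
    - [0,0,0,0.03,0,0,0]
    - [0,0,0,0.03,0,0,0]
    - [0,0,0,0.01,0,0,0]
    - [0,0,0,0,0,0,0]

```text
clock: 11.02
eef_pos: [517.3, 207.2, 282.4]
tool_rot: [-3.14, -0.0, 2.276]
force: [-1.0, 0.1, 0.3]
width: 42.7
gripper_force: 0.0
```

>>> jog_arm:
  steps:
    - [0,0,0,0.008,0,0,0]
    - [0,0,0,0.003,0,0,0]
    - [0,0,0,0,0,0,0]

```text
clock: 11.4
eef_pos: [517.5, 207.4, 277.8]
tool_rot: [3.141, 0.0, 2.276]
force: [-0.8, -0.2, -0.2]
width: 42.8
gripper_force: 0.0
```

>>> jog_arm:
  steps:
    - [0,-0.01,0,0,0,0,0]
    - [0,-0.01,0,0,0,0,0]
    - [0,-0.01,0,0,0,0,0]
    - [0,-0.01,0,0,0,0,0]
    - [0,0,0,0,0,0,0]

```text
clock: 12.02
eef_pos: [530.8, 191.5, 277.8]
tool_rot: [3.141, 0.001, 2.275]
force: [0.2, -0.7, -0.3]
width: 42.8
gripper_force: 0.0
```

>>> jog_arm:
  steps:
    - [0,-0.01,0,0,0,0,0.0165]
    - [0,-0.01,0,0,0,0,0.0165]
    - [0,-0.01,0,0,0,0,0.0165]
    - [0,-0.01,0,0,0,0,0.0165]
    - [0,-0.01,0,0,0,0,0.0165]
    - [0,-0.01,0,0,0,0,0.0165]
    - [0,-0.01,0,0,0,0,0.0165]
    - [0,-0.01,0,0,0,0,0.0165]
    - [0,-0.01,0,0,0,0,0.0165]
    - [0,-0.01,0,0,0,0,0.0165]

```text
clock: 13.28
eef_pos: [556.8, 149.5, 277.8]
tool_rot: [3.142, 0.0, 1.944]
force: [0.1, 0.5, -0.6]
width: 42.6
gripper_force: 0.4
```

```bash
python3 - <<'E'
from h import *
e=read_state();print(e['eef_pos'],(e['eef_pos'][:2]-O)@np.array([[c,-s],[s,c]]),e['tool_rot'],e['force'])
snap('wrist','w6');block(snap('top','t6'))
a=cv2.imread('pics/w6.png');b=cv2.imread('pics/t6.png')[80:320,200:480]
cv2.imwrite('pics/m6.png',np.hstack([cv2.resize(a,(400,300)),cv2.resize(b,(350,300))]))
E
```

```text
[556.83804361 149.54192551 277.75802707] [-23.83357653  12.75847335] [3.14154207e+00 1.53860113e-05 1.94360842e+00] [ 0.05912121  0.49882183 -0.61727523]
block rack 40 [-61.5 -94.6] [ 6.4 22.8] 86.8 z 118.9
[[-73.0, -97.0], [-50.0, -98.0], [-50.0, -92.0], [-73.0, -91.0]]
```

View pics/m6.png

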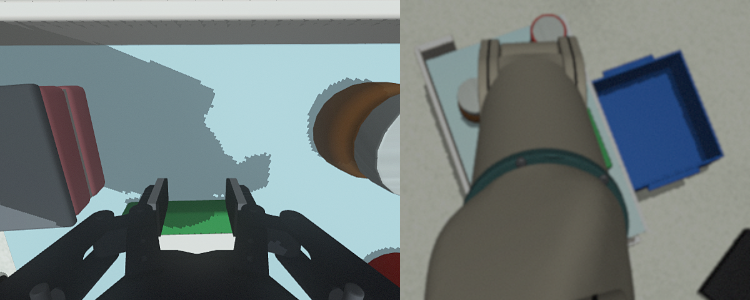

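The block is square again, with its centre at about (-23, -48) in the rack frame. I'll push it over the edge.

>>> jog_arm:
  steps:
    - [0,-0.012,0,0,0,0,0]
    - [0,-0.016,0,0,0,0,0]
    - [0,-0.016,0,0,0,0,0]
    - [0,-0.016,0,0,0,0,0]
    - [0,-0.016,0,0,0,0,0]
    - [0,-0.016,0,0,0,0,0]
    - [0,-0.016,0,0,0,0,0]

```text
clock: 14.25
eef_pos: [576.6, 99.1, 277.7]
tool_rot: [-3.142, -0.0, 1.946]
force: [-0.9, 0.9, -0.0]
width: 42.7
gripper_force: 0.5
```

>>> jog_arm:
  steps:
    - [0,-0.02,0,0,0,0,0]
    - [0,-0.02,0,0,0,0,0]
    - [0,-0.02,0,0,0,0,0]
    - [0,-0.02,0,0,0,0,0]
    - [0,0,0,0,0,0,0]
    - [0,0,0,0,0,0,0]

```text
clock: 15.0
eef_pos: [591.0, 62.4, 277.7]
tool_rot: [-3.141, -0.0, 1.946]
force: [-0.2, -0.5, 0.2]
width: 42.8
gripper_force: 0.0
```

```bash
python3 - <<'E'
from h import *
e=read_state();print(e['eef_pos'],(e['eef_pos'][:2]-O)@np.array([[c,-s],[s,c]]),e['force'])
snap('scene','s7');block(snap('top','t7'))
a=cv2.imread('pics/s7.png')[150:430,180:500];b=cv2.imread('pics/t7.png')[80:320,200:480]
cv2.imwrite('pics/m7.png',np.hstack([cv2.resize(a,(400,350)),cv2.resize(b,(400,350))]))
E
```

```text
[591.04254284  62.4381043  277.6687069 ] [-24.25941764 -80.81952673] [-0.21173633 -0.4862133   0.24992275]Traceback (most recent call last):
  File "<stdin>", line 3, in <module>
  File "h.py", line 21, in block
    if q[:,2].max()>105: q=q[q[:,2]>np.median(q[:,2])-6]
       ~~~~~~~~~~^^
    return umr_maximum(a, axis, None, out, keepdims, initial, where)
ValueError: zero-size array to reduction operation maximum which has no identity
```

The force is at zero, so the block has probably dropped. I'll raise the arm, back it away and look.

>>> jog_arm:
  steps:
    - [0,0.01,0,-0.06,0,0,0]
    - [0,0,0,-0.1,0,0,0]
    - [0,0,0,-0.1,0,0,0]
    - [0,0.1,0,0,0,0,0]
    - [0,0.1,0,0,0,0,0]
    - [0,0.1,0,0,0,0,0]
    - [0,0.1,0,0,0,0,0]
    - [0,0.1,0,0,0,0,0]
    - [0,0.1,0,0,0,0,0]
    - [0,0,0,0,0,0,0]

```text
clock: 16.35
eef_pos: [476.3, 351.6, 407.3]
tool_rot: [-3.141, -0.003, 1.955]
force: [0.2, -0.5, 0.1]
width: 42.9
gripper_force: 0.0
```

```bash
python3 - <<'E'
from h import *
snap('scene','s8');im=snap('top','t8')
a=cv2.imread('pics/s8.png')[150:430,180:500];b=cv2.imread('pics/t8.png')[80:320,200:480]
cv2.imwrite('pics/m8.png',np.hstack([cv2.resize(a,(400,350)),cv2.resize(b,(400,350))]))
block(im); e=read_state(); print(e['eef_pos'],e['force'])
P=cloud(im);hsv=cv2.cvtColor(im['pixels'],cv2.COLOR_RGB2HSV)
r=np.zeros((480,640),bool); r[110:240,340:470]=1
q=P[r&(hsv[...,0]>100)&(hsv[...,0]<125)&(hsv[...,1]>120)&(P[...,2]>0)&(P[...,2]<12)]
print('floor',cv2.minAreaRect(q[:,:2].astype(np.float32)))
E
```

```text
block rack 2139 [ -28.8 -227. ] [107.  99.] 89.9 z 24.2
[[-78.0, -280.0], [21.0, -281.0], [21.0, -174.0], [-78.0, -173.0]]
[478.9068806  346.63042867 407.58097719] [ 0.28855306 -0.29894838  1.28511966]
floor ((-24.023117065429688, -211.8953857421875), (137.67991638183594, 187.06285095214844), 89.98419189453125)
```

View pics/m8.png

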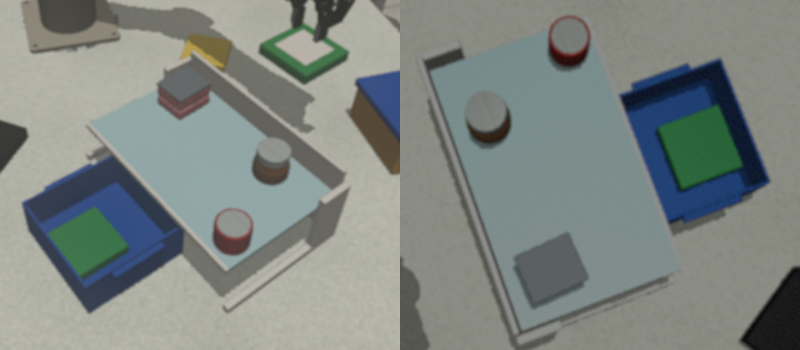

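The block lies flat in the tub, about 5 mm and 35 mm off its centre. Nothing else has moved, and the arm is clear.

```bash
python3 -c "
from cell import *
print(finish_job())"
```

```text
the job is handed in; nothing more can be done
None
```

The green freezer block lies flat in the blue tub, turned white panel down by the drop; the tub, snack box, jar and tin look unmoved, the arm is clear, and I've handed the job in (no verdict came back).

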